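# Press a rod seal home with a split driver

## Task

Pick up the C-shaped split seal driver, lower it over the ram's bare chrome rod through its gap, and slide it along the rod to press the orange seal in until it is flush with the face of the brass gland nut, where the driver comes up hard against the nut. Press only with the driver: lean on it steadily for a moment with about 15 N once it bears on the nut, and never push harder than 25 N. Then leave the driver hanging on the rod, and do not disturb the nut, the bottle, the jar and the can.

Things in the scene. Friction and masses are not known exactly. Their poses are not given: they have to be found in the camera images.
- driver_lug (a point): Split seal driver, loose, 0.25 kg, standing on its feet, gap down: steel C 41 mm wide (52 at the flared feet), 30 mm long along its bore, blue upright grip lug on top. This point: middle of the lug, 90 mm above the feet. Lug 24 mm (x) by 14 mm (y), from 56 to 111 mm above the feet; grip its two y faces from above. z up, y along the bore; both ends alike, either may lead.
- driver_bore (a point): Middle of the driver's bore axis, 50 mm straight below driver_lug, 40 mm above the feet, same axes. The end faces stand 15 mm from it along y. Bore and gap are 23 mm wide; the gap flares to 35 mm at the feet.
- rod (a point): Point on the axis of the fixed ram's chrome rod, 95 mm above the bench, with room to lower the driver here. y runs along the rod to seal, gland and red barrel; z up. Rod 20 mm thick, bare from the blue rod-end block (75 mm away on the -y side, top 18 mm above the rod axis) to the seal. The driver hangs with its bore axis 1.5 mm below the rod axis.
- ram: The fixed hydraulic ram on its base plate, 75 by 390 mm; origin on the bench below the rod axis, y along the rod to the red barrel (60 mm thick, top 125 mm above the bench). The brass gland nut at its mouth is screwed in by an unmeasured amount: at the start the seal's near face is anywhere from 65 to 97 mm from rod along +y, to be found by feel or sight.
- seal (a joint): How far the orange seal (33 mm ring round the rod) has been pressed towards the barrel, m; starts at 0 to 0.002. At 0 it stands out of the nut's face by an unmeasured 7 to 13 mm, so the reading at flush differs each time. It slides against about 6 N of friction and stays where left; the driver's face meets the nut just as the seal is flush.
- gland (a joint): Turn of the brass gland nut (52 mm thick, round the rod) about the rod axis, rad, 0 at the start; it is tight and not to be turned. Its position along the rod is not measured. Its flat face is the hard stop for the driver.
- oil_bottle: Black oil bottle with orange cap, 62 mm wide, 150 mm tall, origin under its centre. Leave alone.
- jar: Amber glass jar, 68 mm wide, 95 mm tall, origin under its centre. Leave alone.
- spray_can: Red can, 52 mm wide, 150 mm tall, origin under its centre. Leave alone.
Mind the look-alikes: they are no part of the job. Of the things that look like the part that bears driver_lug, the smallest one is meant.

How it is judged:
On the way, in this order (a step that is already met when the one before it is completed fails the run):
1. the driver straddles the bare rod, the seal not yet pressed in (x of driver_bore in the frame of rod between -0.004 and 0.004 m and z of driver_bore in the frame of rod between -0.005 and 0.002 m and y of driver_bore in the frame of rod between -0.055 and 0.1 m and angle between driver_bore's own z axis and vertical below 0.3 rad and angle between the y axis of driver_bore and the y axis of rod, either way round below 0.2 rad and value of joint seal below 0.006 m), for 0.1 s.
2. the driver has pressed the seal flush and bears on the gland nut with a steady 5 to 25 N for 0.4 s (x of driver_bore in the frame of rod between -0.004 and 0.004 m and z of driver_bore in the frame of rod between -0.005 and 0.002 m and y of driver_bore in the frame of rod between -0.055 and 0.1 m and angle between driver_bore's own z axis and vertical below 0.3 rad and angle between the y axis of driver_bore and the y axis of rod, either way round below 0.2 rad and value of joint seal above 0.0062 m and contact force between driver and gland between 5 and 25 N), for 0.4 s.
At the end, for the whole second after the job is handed in: Seal left pressed in flush (over 6.2 mm), the driver having borne on the nut with 5 to 25 N for 0.4 s; driver hanging at rest on the bare rod, gap down: bore axis within 4 mm sideways and -5 to +2 mm in height of the rod axis, tilt under 0.3 rad, in line within 0.2 rad (x of driver_bore in the frame of rod between -0.004 and 0.004 m and z of driver_bore in the frame of rod between -0.005 and 0.002 m and y of driver_bore in the frame of rod between -0.055 and 0.1 m and angle between driver_bore's own z axis and vertical below 0.3 rad and angle between the y axis of driver_bore and the y axis of rod, either way round below 0.2 rad and value of joint seal above 0.0062 m and linear speed of driver below 0.01 m/s); the robot touches nothing.
It fails at once if the driver pushes the nut or seal harder than 25 N (contact force between driver and gland above 25 N or contact force between driver and seal above 25 N).
It fails at once if the gland nut is turned (value of joint gland above 0.1 rad or value of joint gland below -0.1 rad).
It fails at once if the seal is pushed by the gripper, not the driver (contact force between any of the fingers, the arm and seal above 1 N).
It fails at once if the bottle, jar or can is disturbed (moved over 20 mm) (distance of any of oil_bottle, jar, spray_can from where it was at the start of the episode above 0.02 m).
It also fails if it takes over 72 s, if anything falls off the work surface, if the arm or the gripper's body presses on something with over 40 N, if the wrist force passes 120 N, or if a joint passes its speed limit or range.

## Robot

A 6-joint arm with a two-finger parallel gripper is mounted at the origin on the work surface. World frame = base frame: x ahead of the robot, y to its left, z up, the work surface at z = 0. Lengths are in m, angles in rad, forces in N, time in s.
With the tool pointing down it reaches from about 0.4 to 0.825 m from the base axis. Payload 7 kg.
Tool frame: the origin (TCP) lies between the finger pads; the fingertips stand 11 mm ahead of it and the grasp point (between the pads) lies 8 mm behind it; x points along the fingers, z is the direction in which the jaws open and shut, and the axes are right-handed (so a half turn about x gives the same grasp; the last joint's range is limited). The gripper opens to 88 mm and grips with 3 to 60 N. Pads are 19 mm wide; open, the fingers measure 130 mm over their backs; the gripper's body (78 mm by 193 mm) begins 47 mm behind the grasp point.
Start: joints at [-0.958, 0.359, 0.012, 0, -1.224, -0.288], TCP at [0.215, -0.64, 0.238] pointing down, gripper open.
Joint ranges: [-3.07, 3.07], [-1.43, 2.12], [-1.02, 1.25], [-3.03, 1.67], [-3.05, -0], [-3.03, 3.03]. Speed limits (rad/s): [2.39, 2.39, 3.01, 3.14, 3.14, 3.14].

## Interface

Orientations are given as [roll, pitch, yaw] about the fixed x, y, z axes, in that order (R = Rz(yaw) Ry(pitch) Rx(roll)).
In Python, from station import arm gives the robot as it stands.
- The arm moves only by the tool jog_arm, never from a script. Its argument "motion" is a list of rows, each an object of numbers: "dx", "dy", "dz": the shift along the tool's x, y, z in m; "twist": the turn about the tool's x in degrees. In form: [{"dx": .., "dy": .., "dz": .., "twist": ..}, ...]. A call has 1 to 20 rows; each row is the pose to reach, as a shift and turn from the pose commanded when the call began, along the tool's axes at that moment; what a row does not reach only later rows make up. A row lasts 1/12 s, in which the tool goes at most 41.7 mm and 7.16 degrees, less where a joint would pass 70% of its speed; a pose out of reach is approached as far as the arm can. A call with a gripper value outside its range is refused whole. "gripper" is the finger opening in m, from 0 to 0.0876, set as the call begins (left out, the last holds). The fingers move at their own pace and stop on an object; "newtons" is the grip in N (left out, the last holds). Time passes only in rows, so rows that repeat a pose let the fingers close. It gives the time, the measured TCP pose, the force and the opening at its end, in the units of the state.
- arm.get_state(): the state, without advancing time (a new reading comes with each control period).
- arm.grab_frame(name): name is "side" or "top" or "wrist"; returns the picture (400x640x3 uint8, red, green, blue); there is no depth.
- arm.camera_model(name): a dict with "camera_matrix" (3x3 intrinsics, pixels), "eye" and "attitude" of the camera in the world. Camera axes: x right, y down, z forward; pixel columns grow to the right and rows downward; lengths in m; the calibration is good to about 2 mm. The wrist camera is an equidistant fisheye: a pixel r from the principal point sees the ray r / f radians off the axis. A picture is of the moment at which its call begins: read the wrist's pose just before it. camera_model takes no time and is no camera call; for the wrist camera it gives the pose at the moment of the call.
- arm.job_done(): hands the job in, once; it reports no verdict.
The state is a dict: "t": time; "q": joint angles; "qd": joint speeds; "joint_efforts": joint torques, N m; "eef_pos": TCP position; "ee_rot": TCP orientation; "force": force on the tool from outside, world axes, zero at the start; "moment": the same for the moment, N m; "width": finger opening in m.
Only numpy, scipy, OpenCV 4.12 (cv2) and the standard library are available. Lean on these libraries where they do the work, as an engineer would, in place of code of your own. Each camera call takes 0.05 s, during which the arm holds its last target.

## Working session

There is one attempt and no reset: what is moved stays moved. The work goes in short steps, Python scripts to look and compute and a tool call to move; the robot and the scene stay as the last step left them, time stands still between calls to the robot, and variables do not carry over. Pictures are saved under pics/ and viewed, and the job is handed in when it is done.

Besides the shell and the picture viewer there is one more tool, called after "Request:" as name(argument=value, ...), one argument or row to a line, values as JSON. jog_arm: Moves the arm, as the interface text tells. Its arguments: {"type":"object","properties":{"motion":{"type":"array"},"gripper":{"type":"number"},"newtons":{"type":"number"}},"required":["motion"]}

```bash
mkdir -p pics; ls
python3 - <<'E'
from station import arm
import cv2
print(arm.get_state())
for n in ("side","top","wrist"):
    m=arm.camera_model(n);print(n,m)
    cv2.imwrite(f"pics/{n}0.png",arm.grab_frame(n)[:,:,::-1])
E
```

```text
pics
{'t': 0.0, 'q': array([-9.57917929e-01,  3.59383580e-01,  1.10441042e-02, -3.61549940e-04,
       -1.22411096e+00, -2.88132211e-01]), 'qd': array([-0.00012714, -0.00041568,  0.00207939, -0.00097001,  0.00036058,
        0.00066734]), 'joint_efforts': array([ 1.17770705e-04, -5.82722032e+01,  2.93058336e+01,  6.99735403e+00,
        6.91729132e-03, -1.60240966e-04]), 'eef_pos': array([ 0.21521206, -0.63925964,  0.23661634]), 'ee_rot': array([0.08550526, 1.56910765, 1.98092464]), 'force': array([-0.27443634, -0.20591941,  0.24542136]), 'moment': array([-0.00798463, -0.06629687, -0.021792  ]), 'width': 0.08752503214876435}
side {'camera_matrix': array([[471.7488686 ,   0.        , 320.10079868],
       [  0.        , 471.7488686 , 208.72622628],
       [  0.        ,   0.        ,   1.        ]]), 'eye': array([0.34123336, 0.73940212, 0.68117925]), 'attitude': array([-2.16448601, -0.01210957, -2.90562153])}
top {'camera_matrix': array([[362.93296462,   0.        , 320.55908992],
       [  0.        , 362.93296462, 196.30926883],
       [  0.        ,   0.        ,   1.        ]]), 'eye': array([ 0.41383098, -0.07293129,  0.70503143]), 'attitude': array([-2.91881636e+00, -1.80391789e-03, -1.67964664e+00])}
wrist {'camera_matrix': array([[309.70691629,   0.        , 319.8428362 ],
       [  0.        , 309.70691629, 194.0561266 ],
       [  0.        ,   0.        ,   1.        ]]), 'eye': array([ 0.15392055, -0.65883115,  0.38442938]), 'attitude': array([ 2.89416680e+00, -1.64716365e-03,  1.89515806e+00])}
```

View pics/side0.png

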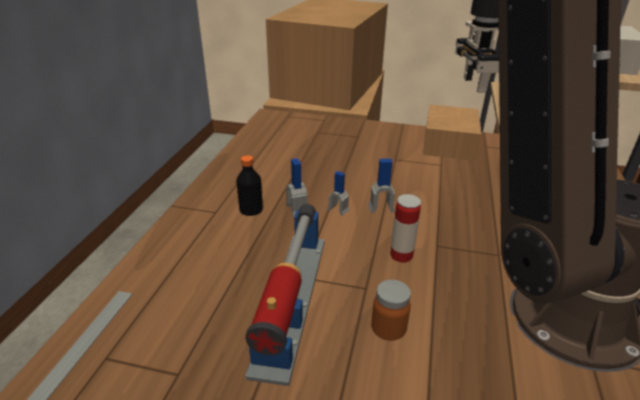

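View pics/top0.png

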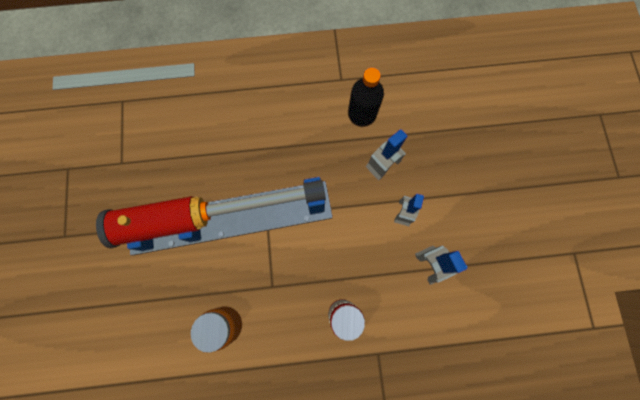

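View pics/wrist0.png

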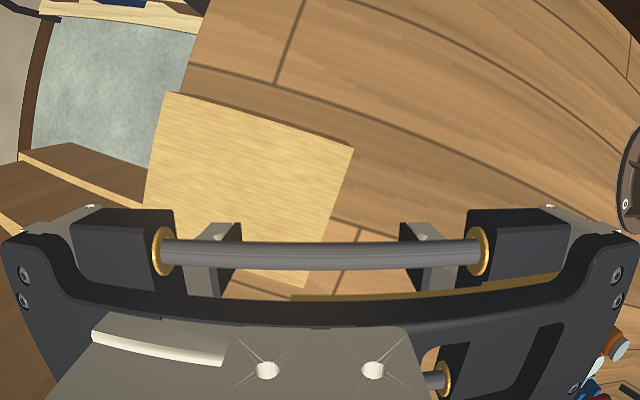

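```bash
cat > h.py <<'E'
import numpy as np, cv2
from scipy.spatial.transform import Rotation as R
from station import arm
def rot(a): return R.from_euler('xyz',a).as_matrix()
def ray(n,u,v,m=None):
    m=m or arm.camera_model(n); K=m['camera_matrix']
    x=(u-K[0,2])/K[0,0]; y=(v-K[1,2])/K[1,1]
    if n=='wrist':
        r=np.hypot(x,y); s=np.sin(r)/r if r>1e-9 else 1; d=np.array([x*s,y*s,np.cos(r)])
    else: d=np.array([x,y,1.])
    d=rot(m['attitude'])@d
    return np.array(m['eye']),d/np.linalg.norm(d)
def atz(n,u,v,z,m=None):
    e,d=ray(n,u,v,m); return e+d*(z-e[2])/d[2]
def tri(obs):
    A=np.zeros((3,3));b=np.zeros(3);
    for e,d in obs:
        P=np.eye(3)-np.outer(d,d);A+=P;b+=P@e
    x=np.linalg.solve(A,b); return x,[np.linalg.norm((np.eye(3)-np.outer(d,d))@(x-e)) for e,d in obs]
def proj(n,p,m=None):
    m=m or arm.camera_model(n);K=m['camera_matrix'];c=rot(m['attitude']).T@(np.array(p)-m['eye'])
    if n=='wrist':
        t=np.arctan2(np.hypot(c[0],c[1]),c[2]);k=t/np.hypot(c[0],c[1]);return K[0,0]*c[0]*k+K[0,2],K[1,1]*c[1]*k+K[1,2]
    return K[0,0]*c[0]/c[2]+K[0,2],K[1,1]*c[1]/c[2]+K[1,2]
def crop(src,dst,u,v,w,h,s):
    i=cv2.imread(src)[v:v+h,u:u+w];cv2.imwrite(dst,cv2.resize(i,None,fx=s,fy=s,interpolation=cv2.INTER_CUBIC))
E
python3 - <<'E'
from h import *
crop('pics/top0.png','pics/t1.png',365,120,110,80+90,3 if 0 else 4) if 0 else crop('pics/top0.png','pics/t1.png',360,120,120,90*2-10,3)
crop('pics/top0.png','pics/t2.png',380,180,60,50,12)
crop('pics/side0.png','pics/s2.png',315,160,50,60,10)
crop('pics/top0.png','pics/t3.png',180,165,160,75,5)
crop('pics/side0.png','pics/s3.png',265,195,70,90,6)
E
```

```text
(no output)
```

View pics/t2.png

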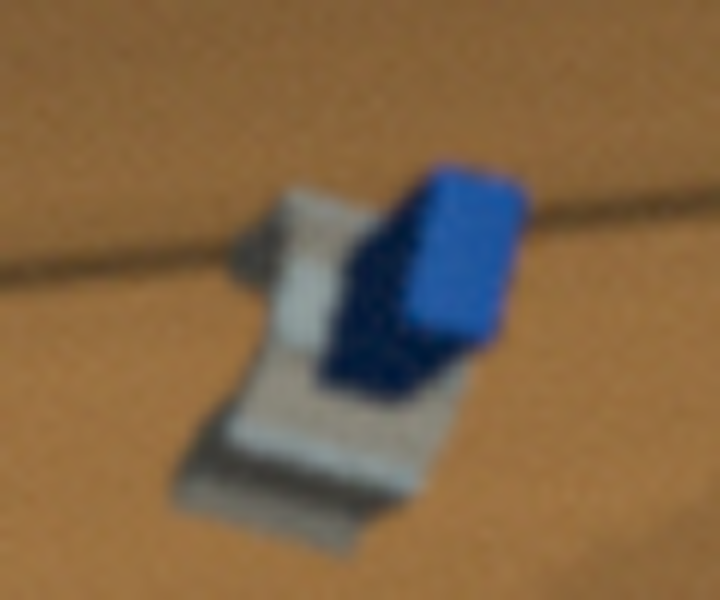

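View pics/s2.png

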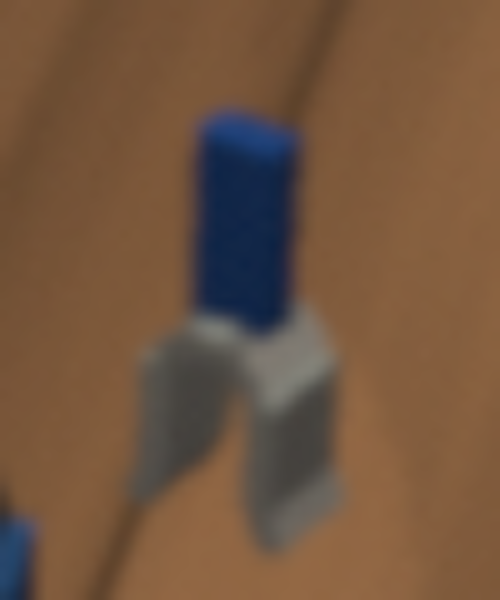

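View pics/t3.png

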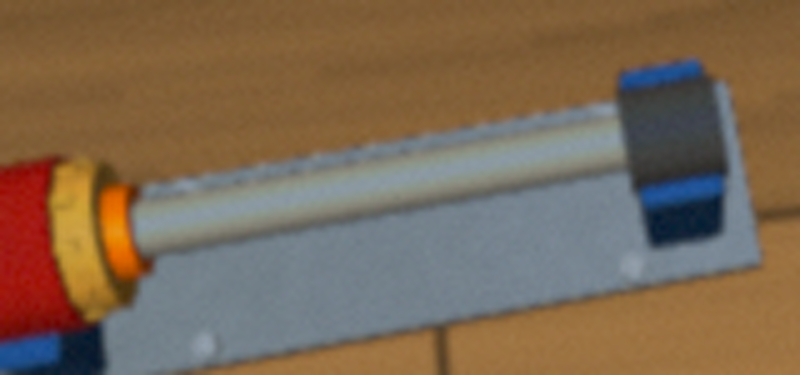

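View pics/s3.png

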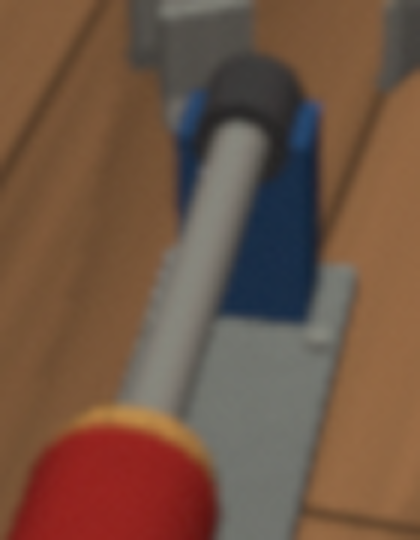

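Run:
```python
from h import *
f=lambda x,y,s,u,v:(u+(x+.5)/s-.5,v+(y+.5)/s-.5)
t=[f(x,y,12,380,180) for x,y in [(435,170),(528,190),(495,340),(408,325)]]
P=np.array([atz('top',u,v,.111) for u,v in t]);c=P.mean(0)
print(P,c)
for i in range(4): d=P[(i+1)%4]-P[i];print(np.linalg.norm(d),np.degrees(np.arctan2(d[1],d[0])))
s=[f(x,y,10,315,160) for x,y in [(205,118),(297,130),(285,152),(205,140)]]
print('side top ctr',np.mean(s,0), 'proj',proj('side',c)); S=np.array([atz('side',u,v,.111) for u,v in s]);print(S.mean(0))
print(tri([ray('top',*np.mean(t,0)),ray('side',*np.mean(s,0))]))
a=atz('top',*f(145,226,5,180,165),.095);b=atz('top',*f(620,143,5,180,165),.095)
d=a-b;print('rod',a,b,np.linalg.norm(d),np.degrees(np.arctan2(d[1],d[0])))
# bush outline
for p in (a,b): print('rodproj side',proj('side',p))
# plate edges
pl=[f(x,y,5,180,165) for x,y in [(725,82),(760,265)]]+[(131,253)]
print([atz('top',u,v,.01) for u,v in pl])
```

```text
[[ 0.53461257 -0.24832203  0.111     ]
 [ 0.53036214 -0.26079435  0.111     ]
 [ 0.50975166 -0.25257895  0.111     ]
 [ 0.51315834 -0.2409084   0.111     ]] [ 0.52197118 -0.25065093  0.111     ]
0.013176675616855269 -108.8185545380984
0.022187484564226964 158.26762830021985
0.012157597693873631 73.72724711206408
0.022699021562301434 -19.062884982332136
side top ctr [339.35 173.05] proj (np.float64(340.0902319208621), np.float64(172.2833100924952))
[ 0.52298599 -0.24651438  0.111     ]
(array([ 0.52317943, -0.25148824,  0.10804282]), [np.float64(0.0007045387249513527), np.float64(0.0007045387249513839)])
rod [0.54829807 0.10363993 0.095     ] [ 0.55972928 -0.0605259   0.095     ] 0.16456333385625385 93.98319817631338
rodproj side (np.float64(288.0511950439481), np.float64(268.99185248763183))
rodproj side (np.float64(304.98037404363333), np.float64(218.91186359674825))
[array([ 0.60028235, -0.10262739,  0.01      ]), array([ 0.52584248, -0.10795726,  0.01      ]), array([0.499603  , 0.27772927, 0.01      ])]
```

```bash
cat >> h.py <<'E'
def plan(p,jaw_deg):
    s=arm.get_state();M=rot(s['ee_rot']);print('axes\n',M.round(3),'pos',s['eef_pos'],'F',s['force'],'w',s['width'],'t',s['t'])
    print('shift tool mm',(M.T@(np.array(p)-s['eef_pos'])*1000).round(1))
    j=np.array([np.cos(np.radians(jaw_deg)),np.sin(np.radians(jaw_deg)),0]);l=M.T@j
    # twist th about tool x: z -> (-sin y + cos z)
    th=np.degrees(np.arctan2(-l[1],l[2]));print('twist',th,'or',(th+360)%360-180)
E
python3 - <<'E'
from h import *
plan([.522,-.2506,.25],71)
for u,v in[(388,150),(440,262)]: print(atz('top',u,v,.03))
for u,v in[(400,138),(457,262)]: print(atz('top',u,v,.14))
E
```

```text
axes
 [[-0.001 -0.948 -0.319]
 [ 0.001 -0.319  0.948]
 [-1.     0.     0.001]] pos [ 0.21525656 -0.63936691  0.23682425] F [ 0.53630436 -0.6707669  -0.16795557] w 0.08821009467604748 t 0.15
shift tool mm [ -12.9 -414.7  270.6]
twist 37.604150312160336 or -142.39584968783964
[ 0.64410269 -0.23259926  0.03      ]
[ 0.41928471 -0.2949938   0.03      ]
[ 0.62521136 -0.22949722  0.14      ]
[ 0.41556256 -0.2847542   0.14      ]
```

Request:
jog_arm(
  motion=[
    {"dx": -0.013,"dy": -0.415,"dz": 0.271,"twist": 37.5},
    {"dx": -0.013,"dy": -0.415,"dz": 0.271,"twist": 37.5},
    {"dx": -0.013,"dy": -0.415,"dz": 0.271,"twist": 37.5},
    {"dx": -0.013,"dy": -0.415,"dz": 0.271,"twist": 37.5},
    {"dx": -0.013,"dy": -0.415,"dz": 0.271,"twist": 37.5},
    {"dx": -0.013,"dy": -0.415,"dz": 0.271,"twist": 37.5},
    {"dx": -0.013,"dy": -0.415,"dz": 0.271,"twist": 37.5},
    {"dx": -0.013,"dy": -0.415,"dz": 0.271,"twist": 37.5},
    {"dx": -0.013,"dy": -0.415,"dz": 0.271,"twist": 37.5},
    {"dx": -0.013,"dy": -0.415,"dz": 0.271,"twist": 37.5},
    {"dx": -0.013,"dy": -0.415,"dz": 0.271,"twist": 37.5},
    {"dx": -0.013,"dy": -0.415,"dz": 0.271,"twist": 37.5},
    {"dx": -0.013,"dy": -0.415,"dz": 0.271,"twist": 37.5},
    {"dx": -0.013,"dy": -0.415,"dz": 0.271,"twist": 37.5},
    {"dx": -0.013,"dy": -0.415,"dz": 0.271,"twist": 37.5},
    {"dx": -0.013,"dy": -0.415,"dz": 0.271,"twist": 37.5},
    {"dx": -0.013,"dy": -0.415,"dz": 0.271,"twist": 37.5},
  ],
  gripper=0.06,
)

```text
t: 1.57
eef_pos: [0.5214, -0.2513, 0.2505]
ee_rot: [1.764, 1.571, 3.004]
force: [-0.7, -0.1, -0.4]
width: 0.0598
```

Run:
```python
from h import *
plan([.522,-.2506,.25],71)
print(arm.camera_model('wrist'))
cv2.imwrite("pics/w1.png",arm.grab_frame('wrist')[:,:,::-1])
print(proj('wrist',[.522,-.2506,.111]))
```

```text
axes
 [[-0.    -0.946  0.325]
 [ 0.     0.325  0.946]
 [-1.     0.    -0.   ]] pos [ 0.52143248 -0.25132114  0.25048562] F [-0.66309555 -0.07765578 -0.38992448] w 0.059848212920917826 t 1.5667
shift tool mm [ 0.5 -0.3  0.9]
twist 0.031427334298342754 or -179.96857266570163
{'camera_matrix': array([[309.70691629,   0.        , 319.8428362 ],
       [  0.        , 309.70691629, 194.0561266 ],
       [  0.        ,   0.        ,   1.        ]]), 'eye': array([ 0.46019292, -0.22834019,  0.39820998]), 'attitude': array([2.89431971e+00, 2.30220357e-04, 1.23941280e+00])}
(np.float64(318.9943322670404), np.float64(187.02575974001093))
```

View pics/w1.png

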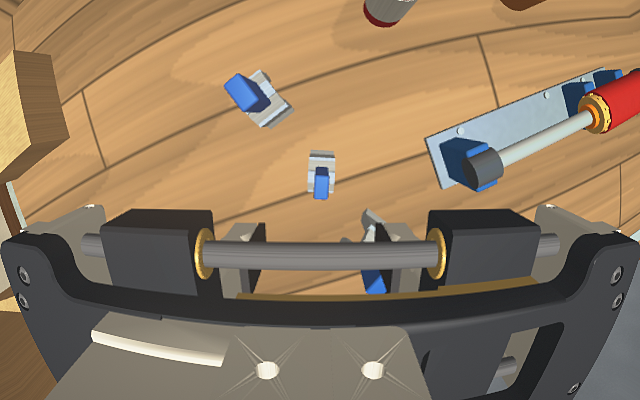

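Run:
```python
from h import *
crop('pics/w1.png','pics/w1c.png',295,140,55,65,9)
crop('pics/w1.png','pics/w1d.png',420,60,210,135,3.8)
```

```text
(no output)
```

View pics/w1c.png

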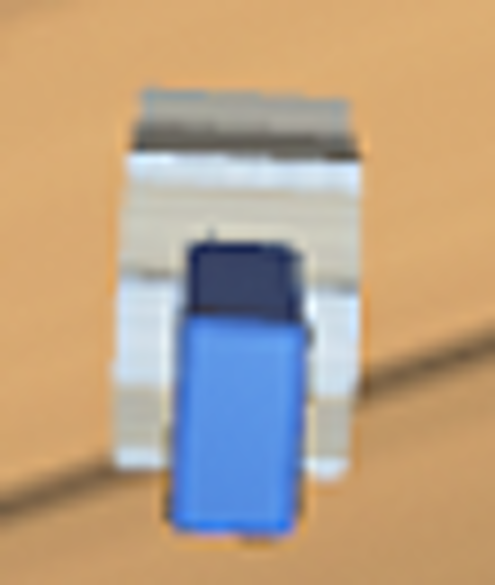

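View pics/w1d.png

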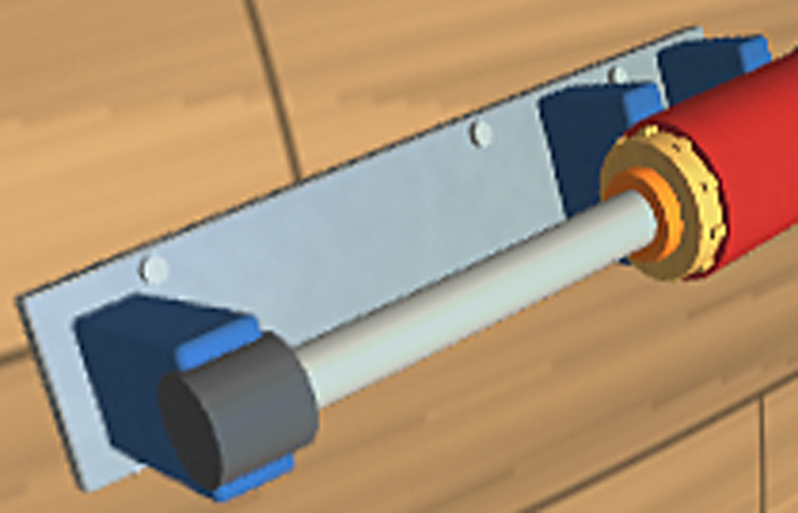

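Run:
```python
from h import *
f=lambda x,y,s,u,v:(u+(x+.5)/s-.5,v+(y+.5)/s-.5)
t=[f(x,y,9,295,140) for x,y in [(185,318),(305,322),(298,532),(172,530)]]
P=np.array([atz('wrist',u,v,.111) for u,v in t]);c=P.mean(0)
print(P,c)
for i in range(4): d=P[(i+1)%4]-P[i];print(np.linalg.norm(d),np.degrees(np.arctan2(d[1],d[0])))
plan([*c[:2],.096+.0-.008],71)
```

```text
[[ 0.50970196 -0.25023176  0.111     ]
 [ 0.51419792 -0.23847491  0.111     ]
 [ 0.53555113 -0.24646402  0.111     ]
 [ 0.53096466 -0.25910597  0.111     ]] [ 0.52260392 -0.24856916  0.111     ]
0.012587184385245746 69.07254864156984
0.022798802382774482 -20.512875970144343
0.013448215743978576 -109.94063245079917
0.023040272560128527 157.346290480056
axes
 [[-0.    -0.946  0.325]
 [-0.     0.325  0.946]
 [-1.     0.    -0.   ]] pos [ 0.52144129 -0.25142221  0.25056649] F [-0.99057497 -0.04578221 -0.5607316 ] w 0.05994733754527507 t 1.6167
shift tool mm [162.6  -0.2   3.1]
twist 0.01786432580369856 or -179.9821356741963
```

Request:
jog_arm(
  motion=[
    {"dx": 0.03,"dy": 0,"dz": 0.002,"twist": 1},
    {"dx": 0.06,"dy": 0,"dz": 0.003,"twist": 1},
    {"dx": 0.09,"dy": 0,"dz": 0.003,"twist": 1},
    {"dx": 0.12,"dy": 0,"dz": 0.003,"twist": 1},
    {"dx": 0.145,"dy": 0,"dz": 0.003,"twist": 1},
    {"dx": 0.162,"dy": 0,"dz": 0.003,"twist": 1},
    {"dx": 0.162,"dy": 0,"dz": 0.003,"twist": 1},
    {"dx": 0.162,"dy": 0,"dz": 0.003,"twist": 1},
    {"dx": 0.162,"dy": 0,"dz": 0.003,"twist": 1},
  ],
)

```text
t: 2.37
eef_pos: [0.5238, -0.2484, 0.0899]
ee_rot: [-1.607, 1.569, -0.384]
force: [0.4, 0.8, 0.8]
width: 0.06
```

Request:
jog_arm(
  motion=[
    {"dx": 0},
    {"dx": 0},
    {"dx": 0},
    {"dx": 0},
    {"dx": 0},
    {"dx": 0},
    {"dx": 0},
    {"dx": 0},
  ],
  gripper=0.0,
  newtons=50,
)

```text
invalid input
```

Run:
```python
from h import *
plan([.522,-.2506,.25],70)
for n in ('wrist','side'): cv2.imwrite(f"pics/{n}2.png",arm.grab_frame(n)[:,:,::-1])
crop('pics/side2.png','pics/side2c.png',290,110,120,120,5)
```

```text
axes
 [[ 0.001 -0.94   0.341]
 [-0.001  0.341  0.94 ]
 [-1.    -0.002 -0.   ]] pos [ 0.5237634  -0.24836809  0.08985983] F [0.36538935 0.78412038 0.84146439] w 0.060035980419763615 t 2.3667
shift tool mm [-160.1    0.6   -2.7]
twist 0.07908854434440596 or -179.92091145565558
```

View pics/wrist2.png

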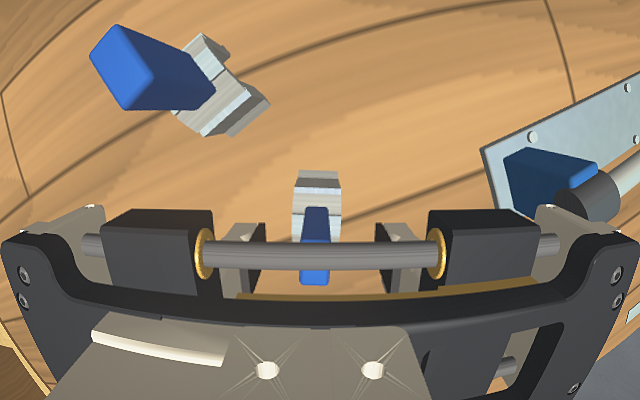

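View pics/side2c.png

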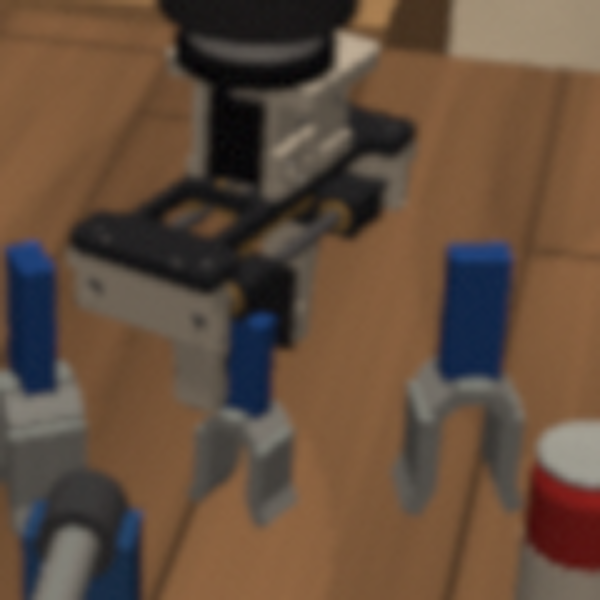

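Request:
jog_arm(
  motion=[
    {"dx": 0,"dy": 0,"dz": 0,"twist": 0},
    {"dx": 0,"dy": 0,"dz": 0,"twist": 0},
    {"dx": 0,"dy": 0,"dz": 0,"twist": 0},
    {"dx": 0,"dy": 0,"dz": 0,"twist": 0},
    {"dx": 0,"dy": 0,"dz": 0,"twist": 0},
    {"dx": 0,"dy": 0,"dz": 0,"twist": 0},
    {"dx": 0,"dy": 0,"dz": 0,"twist": 0},
    {"dx": 0,"dy": 0,"dz": 0,"twist": 0},
    {"dx": 0,"dy": 0,"dz": 0,"twist": 0},
    {"dx": 0,"dy": 0,"dz": 0,"twist": 0},
  ],
  gripper=0.005,
  newtons=50,
)

```text
t: 3.3
eef_pos: [0.5231, -0.2476, 0.0885]
ee_rot: [1.783, 1.571, 3.007]
force: [-0.2, -0.4, -0.1]
width: 0.0139
```

Request:
jog_arm(
  motion=[
    {"dx": -0.03,"dy": 0,"dz": 0,"twist": 0},
    {"dx": -0.06,"dy": 0,"dz": 0,"twist": 0},
    {"dx": -0.09,"dy": 0,"dz": 0,"twist": 0},
    {"dx": -0.12,"dy": 0,"dz": 0,"twist": 0},
    {"dx": -0.15,"dy": 0,"dz": 0,"twist": 0},
    {"dx": -0.15,"dy": 0,"dz": 0,"twist": 0},
    {"dx": -0.15,"dy": 0,"dz": 0,"twist": 0},
    {"dx": -0.15,"dy": 0,"dz": 0,"twist": 0},
  ],
)

```text
t: 3.97
eef_pos: [0.5224, -0.2472, 0.2376]
ee_rot: [1.231, 1.569, 2.454]
force: [-0.3, -1.2, -3.5]
width: 0.0137
```

Run:
```python
from h import *
plan([.5546,.014,.238],93.9)
```

```text
axes
 [[-0.001 -0.94   0.341]
 [ 0.001  0.341  0.94 ]
 [-1.     0.002  0.001]] pos [ 0.52243131 -0.24719852  0.23755218] F [-0.31864178 -1.19531901 -3.48211374] w 0.01374924017328826 t 3.9667
shift tool mm [-2.000e-01  5.870e+01  2.565e+02]
twist -23.81318039593805 or 156.18681960406195
```

Request:
jog_arm(
  motion=[
    {"dx": 0,"dy": 0.008,"dz": 0.035,"twist": -4},
    {"dx": 0,"dy": 0.016,"dz": 0.07,"twist": -8},
    {"dx": 0,"dy": 0.024,"dz": 0.105,"twist": -12},
    {"dx": 0,"dy": 0.032,"dz": 0.14,"twist": -16},
    {"dx": 0,"dy": 0.04,"dz": 0.175,"twist": -20},
    {"dx": 0,"dy": 0.048,"dz": 0.21,"twist": -23.8},
    {"dx": 0,"dy": 0.054,"dz": 0.236,"twist": -23.8},
    {"dx": 0,"dy": 0.0587,"dz": 0.2565,"twist": -23.8},
    {"dx": 0,"dy": 0.0587,"dz": 0.2565,"twist": -23.8},
    {"dx": 0,"dy": 0.0587,"dz": 0.2565,"twist": -23.8},
    {"dx": 0,"dy": 0.0587,"dz": 0.2565,"twist": -23.8},
  ],
)

```text
t: 4.88
eef_pos: [0.5544, 0.0134, 0.2371]
ee_rot: [1.788, 1.568, -2.856]
force: [-0.3, -0.7, -2.4]
width: 0.0134
```

Run:
```python
from h import *
plan([.5546,.014,.238],93.9)
for n in ('wrist','side','top'): cv2.imwrite(f"pics/{n}3.png",arm.grab_frame(n)[:,:,::-1])
crop('pics/side3.png','pics/side3c.png',230,120,150,190,4)
```

```text
axes
 [[-0.003 -0.998 -0.069]
 [-0.001 -0.069  0.998]
 [-1.     0.003 -0.001]] pos [0.55444709 0.01338375 0.23706589] F [-0.30059847 -0.705904   -2.44664823] w 0.013393150384381743 t 4.8833
shift tool mm [-0.9 -0.2  0.6]
twist 0.03155634621647332 or -179.96844365378354
```

View pics/wrist3.png

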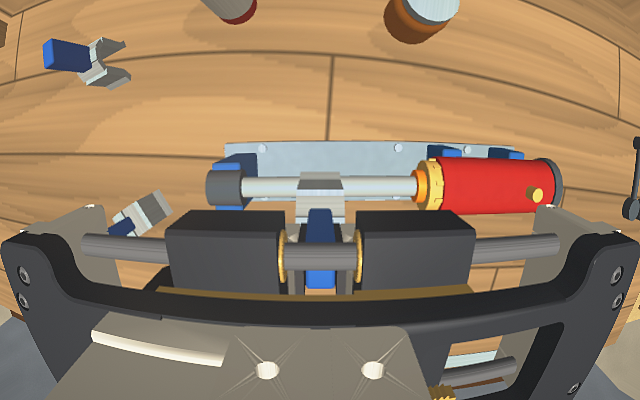

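View pics/side3c.png

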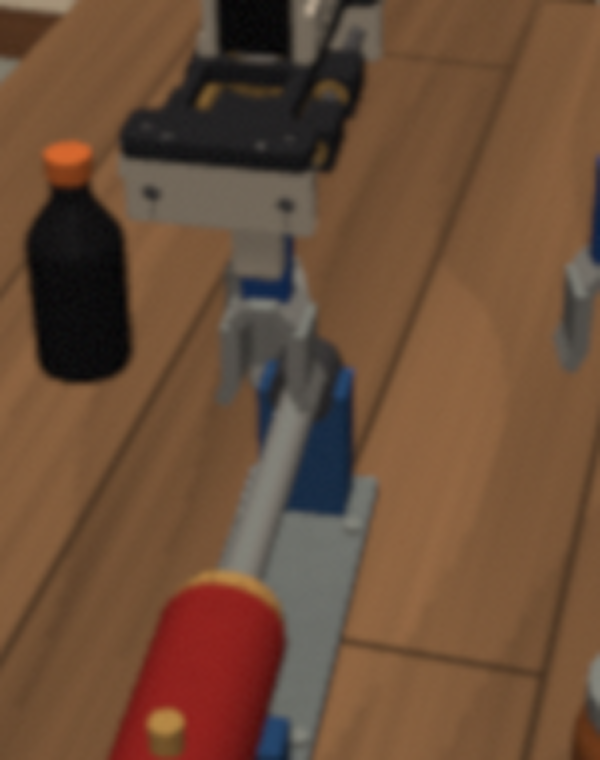

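View pics/top3.png

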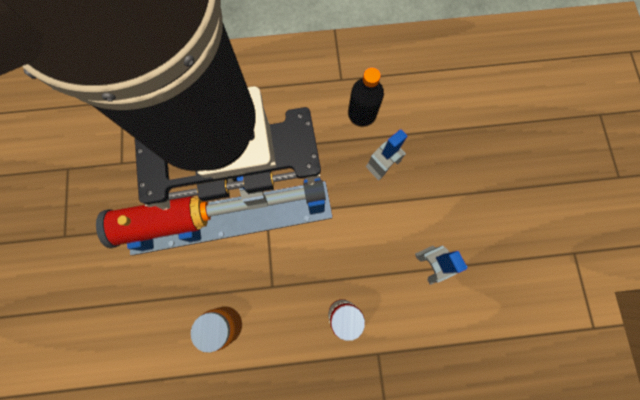

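Run:
```python
from h import *
crop('pics/wrist3.png','pics/w3c.png',195,135,130,80,6)
crop('pics/wrist3.png','pics/w3d.png',320,135,130,80,6)
```

```text
(no output)
```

View pics/w3c.png

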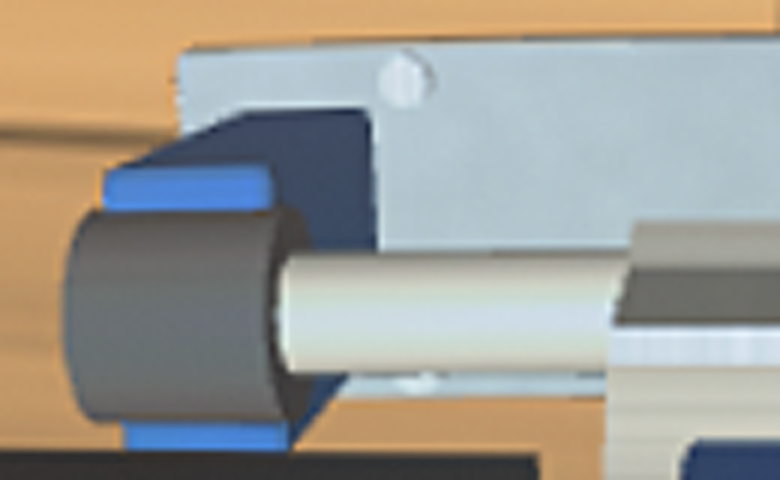

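View pics/w3d.png

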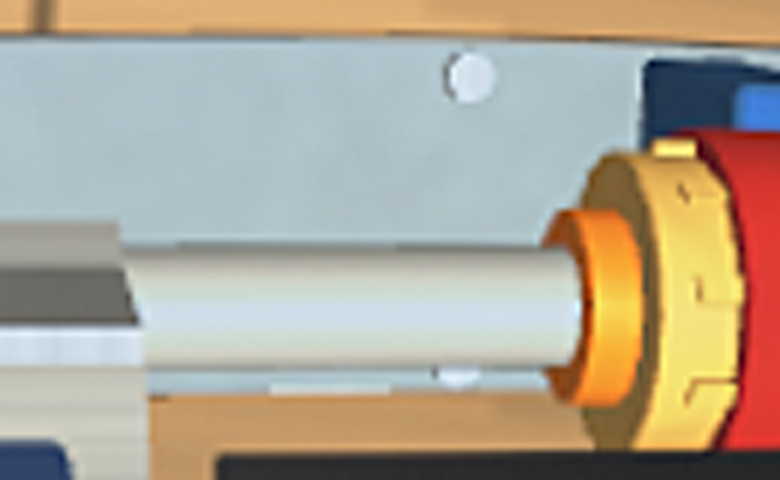

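Run:
```python
from h import *
m=arm.camera_model('wrist')
f=lambda x,y,s,u,v:(u+(x+.5)/s-.5,v+(y+.5)/s-.5)
pts=[]
for x,a,b,u0 in [(400,255,374,195),(200,247,366,320),(400,245,365,320)]:
    d=sum(ray('wrist',*f(x,y,6,u0,135),m)[1] for y in (a,b)); e=m['eye']
    p=e+d*(.095-e[2])/d[2]; pts.append(p);print(p)
    q1=atz('wrist',*f(x,a,6,u0,135),.095,m);q2=atz('wrist',*f(x,b,6,u0,135),.095,m);print('diam',np.linalg.norm(q1-q2))
d=pts[2]-pts[0];ang=np.degrees(np.arctan2(d[1],d[0]));print('ang',ang)
s=arm.get_state();print(s['eef_pos'])
u=d/np.linalg.norm(d);w=np.array([u[1],-u[0],0])  # rod x
print('rod x offset of TCP',(s['eef_pos']-pts[0])@w)
sf=atz('wrist',*f(578,308,6,320,135),.105,m);bl=atz('wrist',*f(285,315,6,195,135),.105,m)
print('seal',sf,'collar',bl,(sf-s['eef_pos'])@u,(bl-s['eef_pos'])@u)
# driver feet outer edges/body: lug centre
print('top-line x offset',(s['eef_pos']-np.array([.5546,.014,0]))@w)
```

```text
[ 0.56007391 -0.04268092  0.095     ]
diam 0.019847436523988723
[0.55286992 0.04609222 0.095     ]
diam 0.019633687653361372
[0.55032523 0.07892344 0.095     ]
diam 0.02003902878355491
ang 94.58343964597596
[0.55488096 0.01267187 0.2380112 ]
rod x offset of TCP -0.0007530514364201024
seal [0.54663431 0.10606589 0.105     ] collar [ 0.55894135 -0.05952784  0.105     ] 0.09375434912979184 -0.07229327827082725
top-line x offset 0.00017393168131889396
```

Request:
jog_arm(
  motion=[
    {"dx": 0.015,"dy": -0.0004,"dz": 0,"twist": -0.3},
    {"dx": 0.03,"dy": -0.0004,"dz": 0,"twist": -0.3},
    {"dx": 0.04,"dy": -0.0004,"dz": 0,"twist": -0.3},
    {"dx": 0.05,"dy": -0.0004,"dz": 0,"twist": -0.3},
    {"dx": 0.06,"dy": -0.0004,"dz": 0,"twist": -0.3},
    {"dx": 0.06,"dy": -0.0004,"dz": 0,"twist": -0.3},
    {"dx": 0.06,"dy": -0.0004,"dz": 0,"twist": -0.3},
  ],
)

```text
t: 5.62
eef_pos: [0.5555, 0.0133, 0.1782]
ee_rot: [2.015, 1.57, -2.624]
force: [1.0, -0.5, -2.8]
width: 0.014
```

Run:
```python
from h import *
plan([.5546,.014,.142],94.2)
for n in ('wrist','side'): cv2.imwrite(f"pics/{n}4.png",arm.grab_frame(n)[:,:,::-1])
crop('pics/side4.png','pics/side4c.png',265,160,70,90,7)
crop('pics/wrist4.png','pics/w4c.png',180,120,280,100,2.8)
```

```text
axes
 [[-0.001 -0.997 -0.073]
 [-0.001 -0.073  0.997]
 [-1.     0.001 -0.   ]] pos [0.5555188  0.01334257 0.17822098] F [ 0.98028008 -0.47531228 -2.84755189] w 0.014011798266893938 t 5.6167
shift tool mm [36.2  0.8  0.7]
twist -2.078720738021685e-05 or 179.9999792127926
```

View pics/side4c.png

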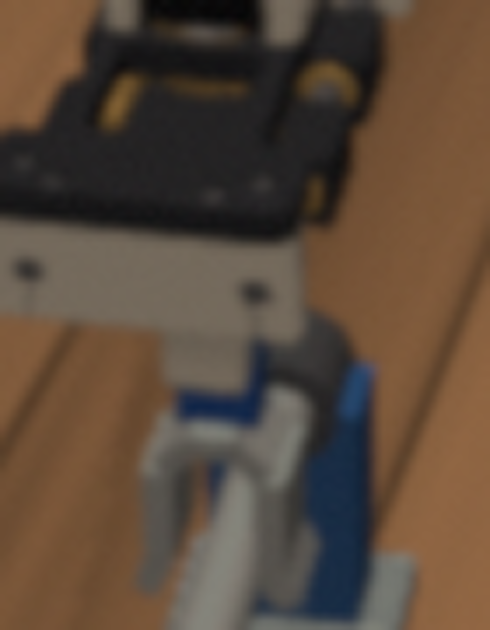

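View pics/w4c.png

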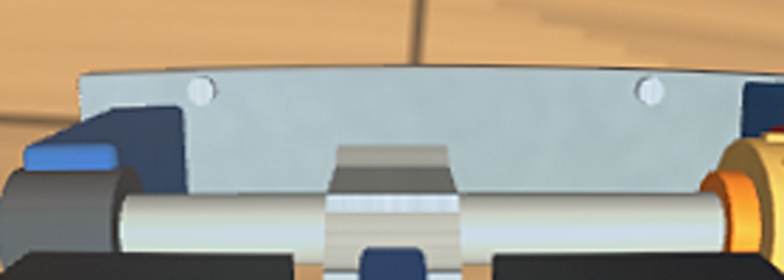

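Request:
jog_arm(
  motion=[
    {"dx": 0.005,"dy": 0,"dz": 0,"twist": 0},
    {"dx": 0.01,"dy": 0,"dz": 0,"twist": 0},
    {"dx": 0.015,"dy": 0,"dz": 0,"twist": 0},
    {"dx": 0.02,"dy": 0,"dz": 0,"twist": 0},
    {"dx": 0.02,"dy": 0,"dz": 0,"twist": 0},
  ],
)

```text
t: 6.13
eef_pos: [0.5551, 0.0135, 0.1572]
ee_rot: [1.674, 1.569, -2.965]
force: [-0.0, 0.1, -3.9]
width: 0.014
```

Request:
jog_arm(
  motion=[
    {"dx": 0.004,"dy": 0,"dz": 0,"twist": 0},
    {"dx": 0.008,"dy": 0,"dz": 0,"twist": 0},
    {"dx": 0.011,"dy": 0,"dz": 0,"twist": 0},
    {"dx": 0.0138,"dy": 0,"dz": 0,"twist": 0},
    {"dx": 0.0138,"dy": 0,"dz": 0,"twist": 0},
    {"dx": 0.0138,"dy": 0,"dz": 0,"twist": 0},
  ],
)

```text
t: 6.63
eef_pos: [0.5554, 0.0136, 0.1444]
ee_rot: [1.667, 1.57, -2.972]
force: [-2.7, -0.0, -3.7]
width: 0.0138
```

Run:
```python
from h import *
plan([.5546,.014,.143],94.2)
for n in ('wrist','side'): cv2.imwrite(f"pics/{n}5.png",arm.grab_frame(n)[:,:,::-1])
crop('pics/side5.png','pics/side5c.png',265,160,70,90,7)
crop('pics/wrist5.png','pics/w5c.png',180,120,280,100,2.8)
```

```text
axes
 [[-0.001 -0.997 -0.073]
 [-0.    -0.073  0.997]
 [-1.     0.001 -0.   ]] pos [0.5554085  0.01357998 0.14443094] F [-2.6897434  -0.04877047 -3.66443176] w 0.013812422075649177 t 6.6333
shift tool mm [1.4 0.8 0.5]
twist 0.004062925485865995 or -179.99593707451413
```

View pics/side5c.png

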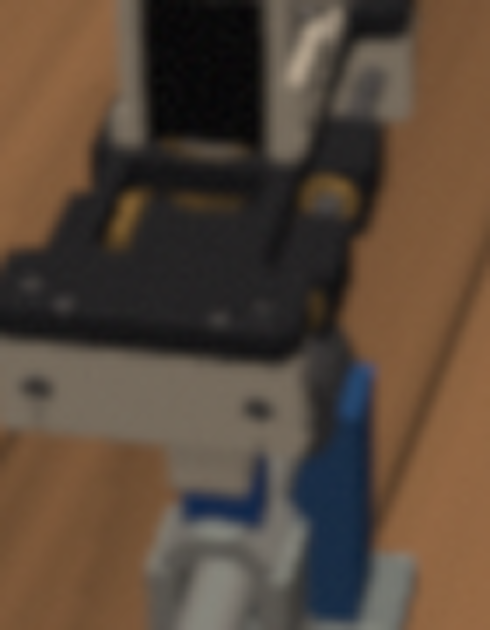

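View pics/w5c.png

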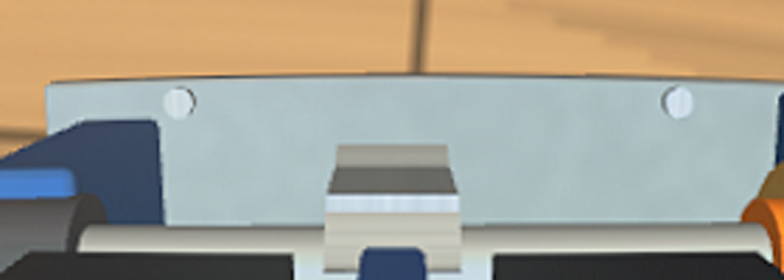

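Request:
jog_arm(
  motion=[
    {"dx": 0.0006,"dy": 0.0008,"dz": 0,"twist": 0},
    {"dx": 0.0006,"dy": 0.0008,"dz": 0,"twist": 0},
    {"dx": 0.0006,"dy": 0.0008,"dz": 0.01,"twist": 0},
    {"dx": 0.0006,"dy": 0.0008,"dz": 0.02,"twist": 0},
    {"dx": 0.0006,"dy": 0.0008,"dz": 0.03,"twist": 0},
    {"dx": 0.0006,"dy": 0.0008,"dz": 0.03,"twist": 0},
    {"dx": 0.0006,"dy": 0.0008,"dz": 0.03,"twist": 0},
  ],
)

```text
t: 7.32
eef_pos: [0.5528, 0.0447, 0.1443]
ee_rot: [-1.213, 1.57, 0.433]
force: [0.7, 0.9, -2.1]
width: 0.0139
```

Request:
jog_arm(
  motion=[
    {"dx": 0,"dy": 0,"dz": 0.008,"twist": 0},
    {"dx": 0,"dy": 0,"dz": 0.016,"twist": 0},
    {"dx": 0,"dy": 0,"dz": 0.024,"twist": 0},
    {"dx": 0,"dy": 0,"dz": 0.032,"twist": 0},
    {"dx": 0,"dy": 0,"dz": 0.032,"twist": 0},
    {"dx": 0,"dy": 0,"dz": 0.032,"twist": 0},
  ],
)

```text
t: 7.82
eef_pos: [0.5503, 0.0761, 0.1441]
ee_rot: [-1.669, 1.571, -0.023]
force: [0.3, 0.7, -3.4]
width: 0.0139
```

Run:
```python
from h import *
plan([.5,.09,.143],94.2)
for n in ('wrist','side'): cv2.imwrite(f"pics/{n}6.png",arm.grab_frame(n)[:,:,::-1])
crop('pics/wrist6.png','pics/w6c.png',260,120,200,110,4)
```

```text
axes
 [[ 0.    -0.997 -0.074]
 [-0.    -0.074  0.997]
 [-1.    -0.    -0.   ]] pos [0.55029283 0.07610026 0.14414791] F [ 0.28243331  0.69046822 -3.44542324] w 0.013878540839268412 t 7.8167
shift tool mm [ 1.1 49.1 17.6]
twist 0.06942126836038498 or -179.93057873163963
```

View pics/w6c.png

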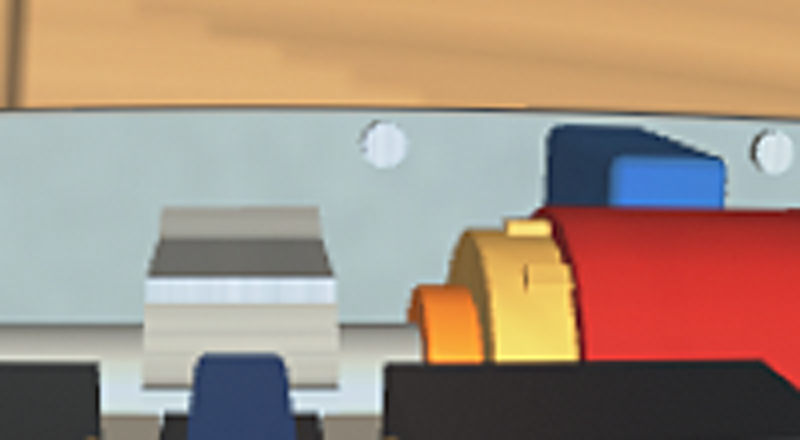

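Request:
jog_arm(
  motion=[
    {"dx": 0.0005,"dy": 0,"dz": 0.003,"twist": 0},
    {"dx": 0.0005,"dy": 0,"dz": 0.006,"twist": 0},
    {"dx": 0.0005,"dy": 0,"dz": 0.009,"twist": 0},
    {"dx": 0.0005,"dy": 0,"dz": 0.01,"twist": 0},
    {"dx": 0.0005,"dy": 0,"dz": 0.011,"twist": 0},
    {"dx": 0.0005,"dy": 0,"dz": 0.012,"twist": 0},
    {"dx": 0.0005,"dy": 0,"dz": 0.013,"twist": 0},
    {"dx": 0.0005,"dy": 0,"dz": 0.014,"twist": 0},
    {"dx": 0.0005,"dy": 0,"dz": 0.015,"twist": 0},
    {"dx": 0.0005,"dy": 0,"dz": 0.015,"twist": 0},
  ],
)

```text
t: 8.75
eef_pos: [0.5492, 0.0903, 0.1437]
ee_rot: [2.912, 1.571, -1.726]
force: [-0.3, 0.1, -2.4]
width: 0.0137
```

Request:
jog_arm(
  motion=[
    {"dx": 0,"dy": 0,"dz": 0.0005,"twist": 0},
    {"dx": 0,"dy": 0,"dz": 0.001,"twist": 0},
  ],
)

```text
t: 8.92
eef_pos: [0.5491, 0.0905, 0.1437]
ee_rot: [2.888, 1.569, -1.751]
force: [2.1, -5.5, -3.3]
width: 0.0134
```

Request:
jog_arm(
  motion=[
    {"dx": 0,"dy": 0,"dz": 0.0005,"twist": 0},
    {"dx": 0,"dy": 0,"dz": 0.001,"twist": 0},
  ],
)

```text
t: 9.08
eef_pos: [0.5491, 0.0913, 0.1437]
ee_rot: [2.902, 1.569, -1.737]
force: [1.6, -6.1, -2.2]
width: 0.0134
```

Run:
```python
from h import *
plan([.5,.09,.143],94.2)
for n in ('wrist',): cv2.imwrite(f"pics/{n}7.png",arm.grab_frame(n)[:,:,::-1])
crop('pics/wrist7.png','pics/w7c.png',260,120,200,110,4)
```

```text
axes
 [[-0.    -0.997 -0.073]
 [-0.002 -0.073  0.997]
 [-1.     0.    -0.002]] pos [0.54907807 0.09128585 0.14371963] F [ 1.59903056 -6.09795082 -2.20633546] w 0.013397940677599711 t 9.0833
shift tool mm [ 0.7 49.   2.3]
twist 0.007248444659555846 or -179.99275155534042
```

View pics/w7c.png

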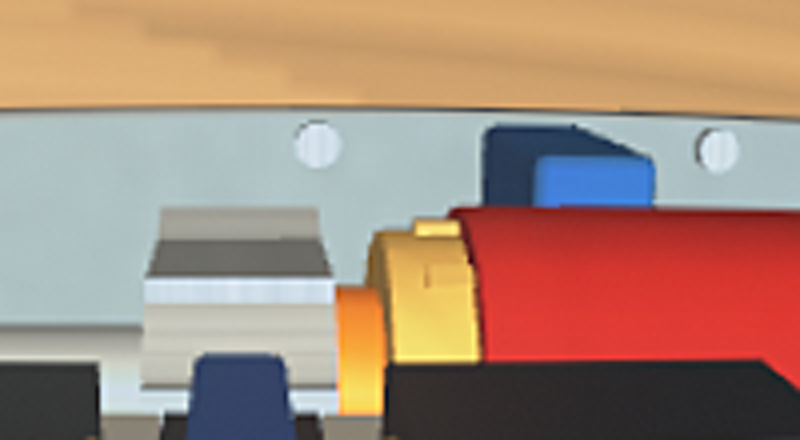

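Request:
jog_arm(
  motion=[
    {"dx": 0,"dy": 0,"dz": 0.0005,"twist": 0},
    {"dx": 0,"dy": 0,"dz": 0.001,"twist": 0},
    {"dx": 0,"dy": 0,"dz": 0.0015,"twist": 0},
    {"dx": 0,"dy": 0,"dz": 0.002,"twist": 0},
    {"dx": 0,"dy": 0,"dz": 0.0025,"twist": 0},
    {"dx": 0,"dy": 0,"dz": 0.003,"twist": 0},
    {"dx": 0,"dy": 0,"dz": 0.0035,"twist": 0},
    {"dx": 0,"dy": 0,"dz": 0.004,"twist": 0},
  ],
)

```text
t: 9.8
eef_pos: [0.5488, 0.0952, 0.1437]
ee_rot: [2.885, 1.569, -1.754]
force: [1.9, -5.6, -2.1]
width: 0.0138
```

Run:
```python
from h import *
for n in ('wrist',): cv2.imwrite(f"pics/{n}8.png",arm.grab_frame(n)[:,:,::-1])
crop('pics/wrist8.png','pics/w8c.png',300,150,100,80,7)
```

```text
(no output)
```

View pics/w8c.png

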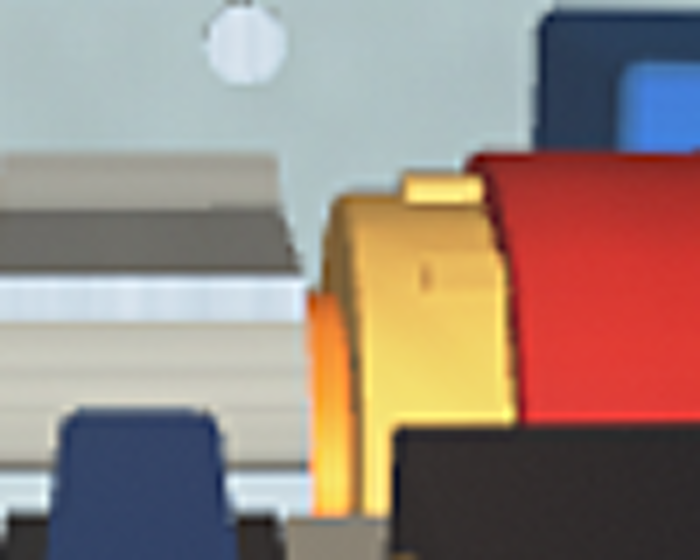

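Request:
jog_arm(
  motion=[
    {"dx": 0,"dy": 0,"dz": 0.0004,"twist": 0},
    {"dx": 0,"dy": 0,"dz": 0.0008,"twist": 0},
    {"dx": 0,"dy": 0,"dz": 0.0012,"twist": 0},
    {"dx": 0,"dy": 0,"dz": 0.0016,"twist": 0},
    {"dx": 0,"dy": 0,"dz": 0.002,"twist": 0},
  ],
)

```text
t: 10.27
eef_pos: [0.5486, 0.0972, 0.1437]
ee_rot: [2.881, 1.569, -1.758]
force: [2.3, -6.9, -2.8]
width: 0.0136
```

Request:
jog_arm(
  motion=[
    {"dx": 0,"dy": 0,"dz": 0.0002,"twist": 0},
    {"dx": 0,"dy": 0,"dz": 0.0004,"twist": 0},
  ],
)

```text
t: 10.43
eef_pos: [0.5486, 0.0976, 0.1437]
ee_rot: [2.877, 1.569, -1.762]
force: [1.9, -6.3, -1.7]
width: 0.0138
```

Request:
jog_arm(
  motion=[
    {"dx": 0,"dy": 0,"dz": 0.0002,"twist": 0},
    {"dx": 0,"dy": 0,"dz": 0.0004,"twist": 0},
  ],
)

```text
t: 10.6
eef_pos: [0.5486, 0.098, 0.1437]
ee_rot: [2.885, 1.569, -1.754]
force: [1.9, -6.1, -1.5]
width: 0.0138
```

Run:
```python
from h import *
for n in ('wrist',): cv2.imwrite(f"pics/{n}9.png",arm.grab_frame(n)[:,:,::-1])
crop('pics/wrist9.png','pics/w9c.png',300,150,100,80,7)
```

```text
(no output)
```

View pics/w9c.png

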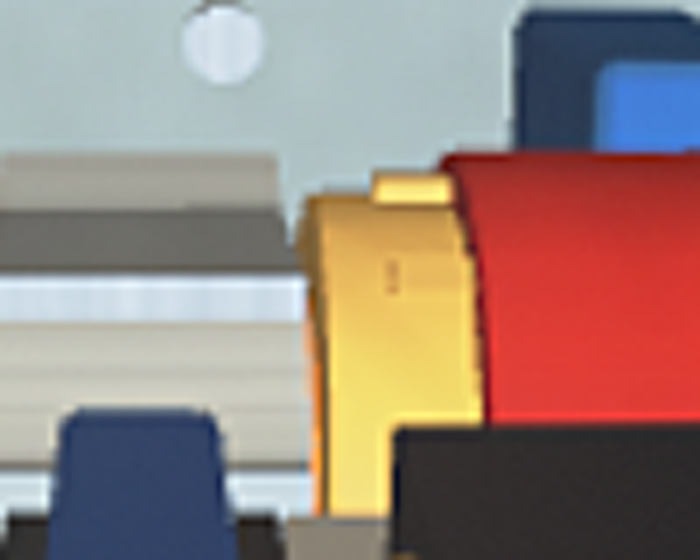

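Request:
jog_arm(
  motion=[
    {"dx": 0,"dy": 0,"dz": 0.0002,"twist": 0},
    {"dx": 0,"dy": 0,"dz": 0.0003,"twist": 0},
  ],
)

```text
t: 10.82
eef_pos: [0.5486, 0.0983, 0.1437]
ee_rot: [2.905, 1.569, -1.734]
force: [1.7, -6.3, -2.6]
width: 0.0135
```

Request:
jog_arm(
  motion=[
    {"dx": 0,"dy": 0,"dz": 0.0002,"twist": 0},
    {"dx": 0,"dy": 0,"dz": 0.0003,"twist": 0},
  ],
)

```text
t: 10.98
eef_pos: [0.5485, 0.0986, 0.1437]
ee_rot: [2.86, 1.569, -1.779]
force: [0.6, -6.1, -2.0]
width: 0.014
```

Request:
jog_arm(
  motion=[
    {"dx": 0,"dy": 0,"dz": 0.0002,"twist": 0},
    {"dx": 0,"dy": 0,"dz": 0.0002,"twist": 0},
  ],
)

```text
t: 11.15
eef_pos: [0.5485, 0.0987, 0.1437]
ee_rot: [2.886, 1.569, -1.753]
force: [1.5, -6.9, -2.1]
width: 0.014
```

Request:
jog_arm(
  motion=[
    {"dx": 0,"dy": 0,"dz": 0.0002,"twist": 0},
    {"dx": 0,"dy": 0,"dz": 0.0002,"twist": 0},
  ],
)

```text
t: 11.32
eef_pos: [0.5485, 0.0987, 0.1437]
ee_rot: [2.889, 1.569, -1.75]
force: [2.8, -7.9, -2.9]
width: 0.0134
```

Request:
jog_arm(
  motion=[
    {"dx": 0,"dy": 0,"dz": 0.0002,"twist": 0},
    {"dx": 0,"dy": 0,"dz": 0.0002,"twist": 0},
  ],
)

```text
t: 11.48
eef_pos: [0.5485, 0.0987, 0.1437]
ee_rot: [2.864, 1.568, -1.775]
force: [2.6, -7.8, -3.3]
width: 0.0137
```

Request:
jog_arm(
  motion=[
    {"dx": 0,"dy": 0,"dz": 0.0003,"twist": 0},
    {"dx": 0,"dy": 0,"dz": 0.0003,"twist": 0},
  ],
)

```text
t: 11.65
eef_pos: [0.5485, 0.0988, 0.1437]
ee_rot: [2.862, 1.568, -1.776]
force: [2.9, -9.3, -1.8]
width: 0.0138
```

Request:
jog_arm(
  motion=[
    {"dx": 0,"dy": 0,"dz": 0.0003,"twist": 0},
    {"dx": 0,"dy": 0,"dz": 0.0003,"twist": 0},
  ],
)

```text
t: 11.82
eef_pos: [0.5485, 0.0988, 0.1437]
ee_rot: [2.882, 1.568, -1.757]
force: [3.1, -10.7, -2.0]
width: 0.0137
```

~4.5 N per mm: about 1 mm more.

Request:
jog_arm(
  motion=[
    {"dx": 0,"dy": 0,"dz": 0.0003,"twist": 0},
    {"dx": 0,"dy": 0,"dz": 0.0006,"twist": 0},
    {"dx": 0,"dy": 0,"dz": 0.0006,"twist": 0},
  ],
)

```text
t: 12.07
eef_pos: [0.5484, 0.0989, 0.1438]
ee_rot: [2.892, 1.567, -1.747]
force: [4.4, -12.2, -2.2]
width: 0.0134
```

Request:
jog_arm(
  motion=[
    {"dx": 0,"dy": 0,"dz": 0.0003,"twist": 0},
    {"dx": 0,"dy": 0,"dz": 0.0004,"twist": 0},
    {"dx": 0,"dy": 0,"dz": 0.0004,"twist": 0},
  ],
)

```text
t: 12.32
eef_pos: [0.5484, 0.099, 0.1438]
ee_rot: [2.886, 1.566, -1.753]
force: [4.8, -14.4, -3.3]
width: 0.0136
```

Request:
jog_arm(
  motion=[
    {"dx": 0,"dy": 0,"dz": 0.0003,"twist": 0},
    {"dx": 0,"dy": 0,"dz": 0.0005,"twist": 0},
    {"dx": 0,"dy": 0,"dz": 0.0005,"twist": 0},
    {"dx": 0,"dy": 0,"dz": 0.0005,"twist": 0},
    {"dx": 0,"dy": 0,"dz": 0.0005,"twist": 0},
    {"dx": 0,"dy": 0,"dz": 0.0005,"twist": 0},
    {"dx": 0,"dy": 0,"dz": 0.0005,"twist": 0},
    {"dx": 0,"dy": 0,"dz": 0.0005,"twist": 0},
  ],
)

```text
t: 12.98
eef_pos: [0.5484, 0.099, 0.1438]
ee_rot: [2.881, 1.566, -1.759]
force: [5.1, -16.7, -2.7]
width: 0.0137
```

Run:
```python
from h import *
plan([.5,.09,.143],94.2)
for n in ('wrist','side'): cv2.imwrite(f"pics/{n}10.png",arm.grab_frame(n)[:,:,::-1])
crop('pics/wrist10.png','pics/w10c.png',300,150,100,80,7)
```

```text
axes
 [[-0.001 -0.997 -0.073]
 [-0.005 -0.073  0.997]
 [-1.     0.001 -0.005]] pos [0.54837685 0.09904568 0.14379039] F [  5.05429954 -16.72653774  -2.7319282 ] w 0.013707662156878405 t 12.9833
shift tool mm [ 0.9 48.9 -5.5]
twist -0.0016128874429260328 or 179.99838711255705
```

View pics/w10c.png

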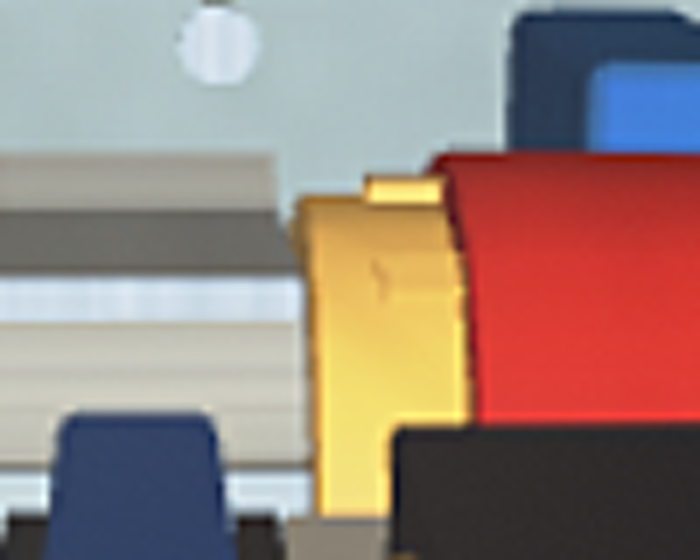

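Request:
jog_arm(
  motion=[
    {"dx": 0,"dy": 0,"dz": 0.0002,"twist": 0},
    {"dx": 0,"dy": 0,"dz": 0.0002,"twist": 0},
    {"dx": 0,"dy": 0,"dz": 0.0002,"twist": 0},
    {"dx": 0,"dy": 0,"dz": 0.0002,"twist": 0},
    {"dx": 0,"dy": 0,"dz": 0.0002,"twist": 0},
    {"dx": 0,"dy": 0,"dz": 0.0002,"twist": 0},
    {"dx": 0,"dy": 0,"dz": 0.0002,"twist": 0},
    {"dx": 0,"dy": 0,"dz": 0.0002,"twist": 0},
  ],
)

```text
t: 13.75
eef_pos: [0.5484, 0.0991, 0.1438]
ee_rot: [2.881, 1.565, -1.758]
force: [4.4, -16.4, -2.4]
width: 0.0137
```

Request:
jog_arm(
  motion=[
    {"dx": 0,"dy": 0,"dz": -0.001,"twist": 0},
    {"dx": 0,"dy": 0,"dz": -0.002,"twist": 0},
    {"dx": 0,"dy": 0,"dz": -0.003,"twist": 0},
    {"dx": 0,"dy": 0,"dz": -0.004,"twist": 0},
    {"dx": 0,"dy": 0,"dz": -0.005,"twist": 0},
    {"dx": 0.001,"dy": 0,"dz": -0.005,"twist": 0},
    {"dx": 0.0015,"dy": 0,"dz": -0.005,"twist": 0},
    {"dx": 0.0015,"dy": 0,"dz": -0.005,"twist": 0},
  ],
)

```text
t: 14.42
eef_pos: [0.5486, 0.0979, 0.1426]
ee_rot: [-1.012, 1.571, 0.633]
force: [-3.5, 0.9, 3.3]
width: 0.0139
```

Request:
jog_arm(
  motion=[
    {"dx": -0.0006,"dy": 0.0006,"dz": 0,"twist": 0},
    {"dx": -0.0006,"dy": 0.0006,"dz": 0,"twist": 0},
    {"dx": -0.0006,"dy": 0.0006,"dz": 0,"twist": 0},
  ],
)

```text
t: 14.67
eef_pos: [0.548, 0.0977, 0.1426]
ee_rot: [-0.004, 1.571, 1.64]
force: [-0.3, 0.6, -2.8]
width: 0.0135
```

Request:
jog_arm(
  motion=[
    {"dx": 0,"dy": 0,"dz": 0,"twist": 0},
    {"dx": 0,"dy": 0,"dz": 0,"twist": 0},
    {"dx": 0,"dy": 0,"dz": 0,"twist": 0},
    {"dx": 0,"dy": 0,"dz": 0,"twist": 0},
    {"dx": 0,"dy": 0,"dz": 0,"twist": 0},
    {"dx": 0,"dy": 0,"dz": 0,"twist": 0},
    {"dx": 0,"dy": 0,"dz": 0,"twist": 0},
  ],
  gripper=0.04,
)

```text
t: 15.25
eef_pos: [0.5481, 0.0976, 0.1428]
ee_rot: [-1.186, 1.571, 0.458]
force: [-0.4, -1.0, -0.9]
width: 0.0399
```

Run:
```python
from h import *
plan([.5,.09,.143],94.2)
for n in ('wrist','side'): cv2.imwrite(f"pics/{n}11.png",arm.grab_frame(n)[:,:,::-1])
crop('pics/wrist11.png','pics/w11c.png',220,130,200,150,4)
crop('pics/side11.png','pics/side11c.png',250,150,100,120,5)
```

```text
axes
 [[ 0.    -0.997 -0.073]
 [ 0.    -0.073  0.997]
 [-1.    -0.     0.   ]] pos [0.54810978 0.09755763 0.14282717] F [-0.42929678 -0.98122007 -0.91902401] w 0.03990379028243757 t 15.25
shift tool mm [-0.2 48.5 -4. ]
twist 0.006325498900975082 or -179.993674501099
```

View pics/w11c.png

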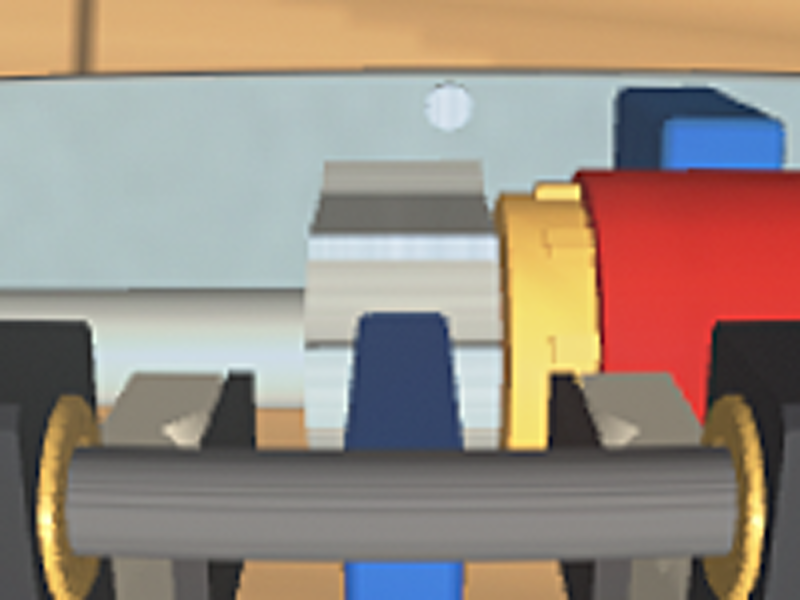

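View pics/side11c.png

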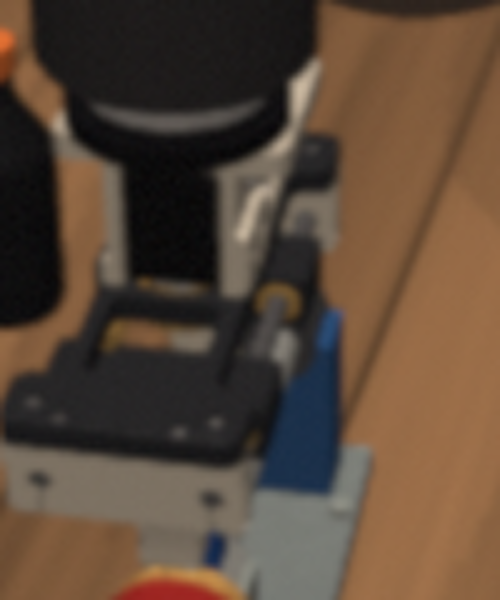

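Request:
jog_arm(
  motion=[
    {"dx": -0.01,"dy": 0,"dz": 0,"twist": 0},
    {"dx": -0.03,"dy": 0,"dz": 0,"twist": 0},
    {"dx": -0.06,"dy": 0,"dz": 0,"twist": 0},
    {"dx": -0.09,"dy": 0,"dz": 0,"twist": 0},
    {"dx": -0.12,"dy": 0,"dz": 0,"twist": 0},
    {"dx": -0.12,"dy": 0,"dz": 0,"twist": 0},
    {"dx": -0.12,"dy": 0,"dz": 0,"twist": 0},
    {"dx": -0.12,"dy": 0,"dz": 0,"twist": 0},
    {"dx": -0.12,"dy": 0,"dz": 0,"twist": 0},
  ],
)

```text
t: 16.1
eef_pos: [0.5475, 0.0973, 0.262]
ee_rot: [1.837, 1.569, -2.802]
force: [0.1, -0.9, -0.1]
width: 0.04
```

Run:
```python
from h import *
plan([.5,.09,.143],94.2)
for n in ('wrist','side','top'): cv2.imwrite(f"pics/{n}12.png",arm.grab_frame(n)[:,:,::-1])
crop('pics/side12.png','pics/side12c.png',230,140,120,150,4)
crop('pics/wrist12.png','pics/w12c.png',180,120,280,100,2.8)
```

```text
axes
 [[-0.001 -0.997 -0.073]
 [-0.    -0.073  0.997]
 [-1.     0.001 -0.   ]] pos [0.54748431 0.09734682 0.26203671] F [ 0.09572645 -0.9303496  -0.08357837] w 0.04002406660577018 t 16.1
shift tool mm [119.1  47.7  -3.8]
twist 0.002823232338295723 or -179.9971767676617
```

View pics/w12c.png

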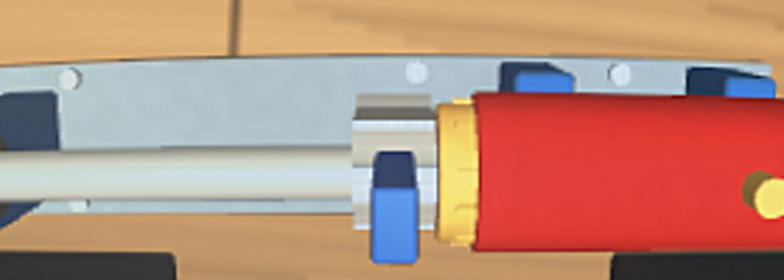

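View pics/side12c.png

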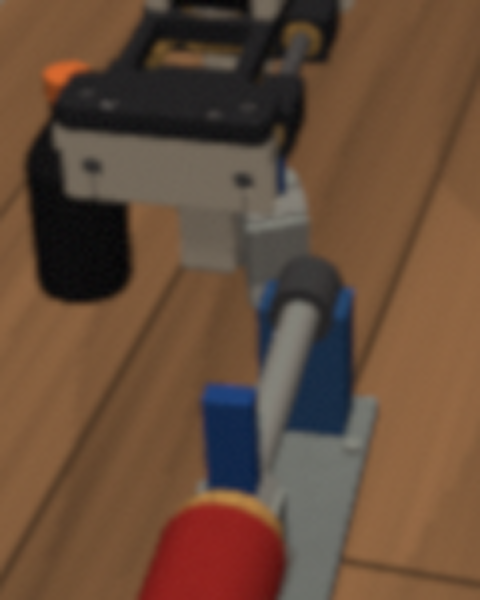

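Run:
```python
from station import arm
print(arm.job_done())
```

```text
the job is handed in; nothing more can be done
None
```

I gripped the smallest driver by its lug and lowered it over the bare rod. I then slid it about 8 mm against the seal, at a steady 6 N or so, until it stopped hard on the gland nut. I leaned on the nut for about 1.3 s with a wrist reading of 16–17 N along the rod. Then I backed off about 1 mm, released the driver, and withdrew the gripper straight up. The job was handed in at about 16 s.

The last pictures show no orange seal showing outside the nut and the driver hanging upright on the rod beside the nut, with the gripper clear. The force on the tool read about zero apart from noise.

- **Force on the nut:** it was never measured directly. Up to about 6 N of the wrist reading may have gone into the seal, so the nut saw somewhere around 10–17 N.
- **Sideways force:** about 5 N appeared while pressing, from slight side contact with the rod.
- **Rod line:** the top and wrist cameras put the rod about 1 mm apart sideways. I settled this by feel, shifting the driver until the sideways force dropped.
- **Bottle, jar and can:** I did not measure their positions again at the end. The gripper stayed clear of them and no contact was felt.

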